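Backstamp a clay plaque in the hand press

ROBOT

A 7-joint arm with a two-finger parallel gripper is mounted at the origin on the work surface. World frame = base frame: x ahead of the robot, y to its left, z up, the work surface at z = 0. Lengths are in m, angles in rad, forces in N, time in s.
With the tool pointing down it reaches from about 0.425 to 0.875 m from the base axis. Payload 8.4 kg.
Tool frame: the origin (TCP) lies at the centre of the arm's flange, where the gripper is bolted on; the fingertips stand 173 mm ahead of it and the grasp point (between the pads) lies 155 mm ahead of it; z points along the fingers, y is the line along which they close (so a half turn about z gives the same grasp; the last joint's range is limited). The gripper opens to 85 mm and grips with 20 to 120 N. Pads are 22 mm wide; open, the fingers measure 114 mm over their backs; the gripper's body (76 mm by 85 mm) begins 54 mm behind the grasp point. The pads swing forward as they close: fully open they stand 13 mm farther back than shut.
Start: joints at [1.056, 0.333, 0.04, 1.465, -0.013, 1.343, -0.059], TCP at [0.263, -0.595, 0.405] pointing down, gripper open.
Joint ranges: [-2.58, 2.58], [-0.38, 2.09], [-1.3, 1.39], [0.25, 2.4], [-1.5, 4.64], [0.08, 2.09], [-2.65, 2.65]. Speed limits (rad/s): [2.22, 2.22, 2.79, 2.79, 3.14, 3.14, 3.14].

INTERFACE

Orientations are given as a 3x3 rotation matrix whose columns are the frame's x, y, z axes.
In Python, from bench import robot gives the robot as it stands. The module is installed in compiled form; this text tells all that it offers.
- The arm moves only by the tool carry_out, never from a script. Its argument "steps" is a list of rows, each a list of 3 entries, a list of its own where there are three numbers: the turn, a rotation vector about the tool's x, y, z scaled (see below), then the shift along the tool's x, y, z scaled (see below), then the closure in counts, from 0 (fully open) to 255 (shut). A call has 1 to 5 rows; each row is the pose to reach, as a shift and turn from the pose commanded when the call began, along the tool's axes at that moment, turning the shorter way round; what a row does not reach only later rows make up. The controller multiplies each number of a shift by 0.1 m and each number of a turn by 180 degrees. A row lasts 1/8 s, in which the tool goes at most 62.5 mm and 10.7 degrees, less where a joint would pass 70% of its speed; a pose out of reach is approached as far as the arm can. A call with a number of a shift or a turn outside -1 to 1 is refused whole. A call with a gripper value outside its range is refused whole. The fingers move at their own pace and stop on an object; "force" is the grip in N (left out, the last holds). Time passes only in rows, so rows that repeat a pose let the fingers close. It gives the time, the measured TCP pose, the force, the opening and the grip force at its end, in the units of the state.
- robot.observe(): the state, without advancing time (a new reading comes with each control period).
- robot.capture(name): name is "side" or "top"; returns a dict with "image" (384x512x3 uint8, red, green, blue), "mtx" (3x3 intrinsics, pixels), "R" (3x3) and "t" (3): a world point X has camera coordinates R X + t. Camera axes: x right, y down, z forward; pixel columns grow to the right and rows downward; lengths in m; the calibration is good to about 2 mm. A picture is of the moment at which its call begins. There is no depth.
- robot.close_job(): hands the job in; it is judged then, once.
Trained networks look in a picture, given as the dict that the camera call returned (one of the last four; its "shot" number tells which), for a name from the list of things; names that differ only in an ending like _2 or _b are one class to them, and where a whole thing is asked for, a point or a joint stands for the part that bears it (a point fixed in the world has none). Each returns a list of dicts, best first, with "conf" (0 to 1); they miss things now and then, are a little off and sometimes report something else, mostly with a low value. They report only what shows in the picture. A call takes as long as a camera call. They do not tell look-alikes from the thing itself.
- robot.find_in(target, picture): "box" ([left, top, width, height] in pixels, round what is visible of it).
- robot.silhouettes(target, picture): "pixels" (384x512 bool, what is visible of it) and "box" ([left, top, width, height] in pixels, round what is visible of it).
The state is a dict: "clock": time; "joint_pos": joint angles; "joint_velocities": joint speeds; "effort": joint torques, N m; "tool_pos": TCP position; "ee_rot": TCP orientation; "wrist_force": force on the tool from outside, world axes, zero at the start; "torque": the same for the moment, N m; "width": finger opening in m; "gripper_force": force on a finger pad.
Only numpy, scipy, OpenCV 4.12 (cv2) and the standard library are available. Lean on these libraries where they do the work, as an engineer would, in place of code of your own. Each camera call takes 0.05 s, during which the arm holds its last target. There are 200 camera calls.

TASK

Put the maker's stamp on the fired clay plaque: push the plaque along the bed of the green hand press until it sits fully home against the back stop, and only then press the red spring plunger all the way down to its stop, hold it there for about a second and let it spring back up. Leave the plaque flat in the bed, still against the stop, and do not disturb the pots standing around.

Things in the scene. Friction and masses are not known exactly. Their poses are not given: they have to be found in the camera images.
- stop (a point): Middle of the face of the dark steel back stop on the bed of the green hand press (fixed to the table), 23 mm above the table; the stop rises 12 mm above the bed. x is level and points in the pushing direction, from the open mouth of the bed towards the stop and the green column behind it; y is level, to the left of that; z up.
- press: The green hand press, axes as the stop's. Origin on the table below the vertical plunger axis, 35 mm before the stop face. Its column stands 67 to 109 mm beyond the plunger axis; a 44 mm wide arm, top 110 mm above the table, reaches from it over the bed to the guide bush round the plunger (42 mm wide, top 115 mm above the table), ending 21 mm before the axis.
- mouth (a point): Middle of the edge of the flat bed at its open mouth, 235 mm before the stop face, at bed height (16 mm above the table). The bed is 130 mm wide. Two steel rails, 96 mm apart inside, 12 mm wide, rising 8 mm above the bed, guide the plaque from the mouth to the stop.
- head_top (a point): Middle of the flat top of the round red plunger head (52 mm diameter, 14 mm thick), 164 mm above the table when up; it goes straight down by 18 mm to its stop and the spring lifts it again. The point moves with the head.
- plunger (a joint): How far the plunger is pressed, in m: 0 is fully up, 0.018 is down on its stop. The spring needs about 2.5 N to start and 9 N to hold at the stop; beyond that the stop is hard.
- plaque_center (a point): Centre of the loose, rigid terracotta plaque, 150 mm long (its x), 90 mm wide (its y), 14 mm thick, about 0.3 kg, lying flat on the bed between the rails with 3 mm play each side, drawn back 30 to 75 mm from the stop. Its x points to the stop, give or take the play; the trailing end to push on is 75 mm behind this point.
- plaque_end (a point): Middle of the plaque's leading end face (half-way up), 75 mm from its centre along its x; it touches the stop when the plaque is home.
- vase: Bystander: upright clay vase, 72 mm wide, 92 mm tall; origin at the middle of its underside.
- candlestick: Bystander: clay candlestick with a 104 mm wide foot, 54 mm tall; origin at the middle of its underside.
- bowl: Bystander: small clay bowl, 96 mm wide, 42 mm tall; origin at the middle of its underside.
Things that resemble listed ones, but are neither listed nor needed, are in the scene too. There is more than one size of the part that bears plaque_center; the job needs the middle-sized.

How it is judged:
By the outcome, as a careful person would: the job done as asked, in the order asked, and still so for the second after the job is handed in, with the robot touching nothing.
It also fails if it takes over 42 s, if anything falls off the work surface, if the arm or the gripper's body presses on something with over 40 N, if the wrist force passes 120 N, or if a joint passes its speed limit or range.

## Working session

There is one attempt and no reset: what is moved stays moved. The work goes in short steps, Python scripts to look and compute and a tool call to move; the robot and the scene stay as the last step left them, time stands still between calls to the robot, and variables do not carry over. Pictures are saved under pics/ and viewed, at most 10 in all, crops included, and the job is handed in when it is done.

Besides the shell and the picture viewer there is one more tool, called after "Request:" as name(argument=value, ...) on one line, values as JSON. carry_out: Moves the arm, as the interface text tells. Shifts and turns lie within -1 to 1; 1 stands for 0.1 m of shift or 180 degrees of turn. Its arguments: {"type":"object","properties":{"steps":{"type":"array","items":{"type":"array"}},"force":{"type":"number"}},"required":["steps"]}

```bash
mkdir -p pics
python3 - <<'E'
from bench import robot
import cv2,numpy as np
s=robot.observe();print({k:np.round(v,3).tolist() for k,v in s.items()})
for n in("side","top"):
    p=robot.capture(n);cv2.imwrite(f"pics/{n}0.png",p["image"][:,:,::-1])
    print(n,p["mtx"].tolist(),np.round(p["R"],4).tolist(),p["t"].tolist())
    for t in("press","plaque_center","head_top","vase","candlestick","bowl"):
        print(t,[(np.round(d["box"]).tolist(),round(d["conf"],2)) for d in robot.find_in(t,p)])
E
```

```text
{'clock': 0.0, 'joint_pos': [1.056, 0.334, 0.04, 1.466, -0.013, 1.343, -0.059], 'joint_velocities': [-0.002, 0.0, -0.0, -0.001, -0.0, -0.002, -0.001], 'effort': [-0.0, -65.857, 1.365, -40.556, 0.017, 0.013, -0.0], 'tool_pos': [0.262, -0.594, 0.404], 'ee_rot': [[0.915, 0.404, -0.001], [0.404, -0.915, 0.001], [-0.0, -0.002, -1.0]], 'wrist_force': [-0.338, -0.222, -0.703], 'torque': [-0.019, -0.008, 0.034], 'gripper_force': 0.0, 'width': 0.086}
side [[363.42075351854703, 0.0, 253.949636549871], [0.0, 363.42075351854703, 192.12422114836153], [0.0, 0.0, 1.0]] [[0.729, -0.6843, -0.0155], [-0.3709, -0.3759, -0.8492], [0.5753, 0.6248, -0.5278]] [-0.36291650461067715, 0.34037660340870907, 0.547651427495715]
press [([229.0, 190.0, 132.0, 111.0], 0.7)]
plaque_center [([190.0, 158.0, 74.0, 38.0], 0.72), ([245.0, 212.0, 60.0, 45.0], 0.66), ([152.0, 230.0, 46.0, 32.0], 0.63)]
head_top [([290.0, 190.0, 22.0, 51.0], 0.6), ([341.0, 205.0, 31.0, 43.0], 0.24)]
vase [([341.0, 202.0, 32.0, 48.0], 0.93)]
candlestick [([291.0, 194.0, 20.0, 48.0], 0.36)]
bowl [([212.0, 244.0, 41.0, 35.0], 0.83)]
top [[366.1992830002441, 0.0, 260.7913098776562], [0.0, 366.1992830002441, 189.6708113368765], [0.0, 0.0, 1.0]] [[0.0102, -0.9999, 0.0038], [-0.9963, -0.0105, -0.0853], [0.0854, -0.0029, -0.9963]] [0.08480293072444259, 0.5804768569769444, 0.760640469221536]
press [([236.0, 149.0, 159.0, 76.0], 0.79), ([328.0, 168.0, 32.0, 30.0], 0.28)]
plaque_center [([257.0, 158.0, 75.0, 53.0], 0.86), ([207.0, 247.0, 36.0, 57.0], 0.77), ([113.0, 82.0, 83.0, 106.0], 0.61)]
head_top [([327.0, 167.0, 30.0, 31.0], 0.92)]
vase [([345.0, 100.0, 35.0, 40.0], 0.87), ([254.0, 159.0, 77.0, 51.0], 0.72)]
candlestick [([252.0, 93.0, 41.0, 43.0], 0.95)]
bowl [([262.0, 161.0, 65.0, 48.0], 0.72), ([280.0, 234.0, 49.0, 47.0], 0.68)]
```

Run:
```python
import cv2
a=cv2.imread("pics/side0.png")[150:310,140:400];b=cv2.imread("pics/top0.png")[80:300,200:420]
cv2.imwrite("pics/side0c.png",cv2.resize(a,None,fx=3,fy=3,interpolation=2));cv2.imwrite("pics/top0c.png",cv2.resize(b[:200],None,fx=3,fy=3,interpolation=2))
```

```text
(no output)
```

View pics/side0c.png

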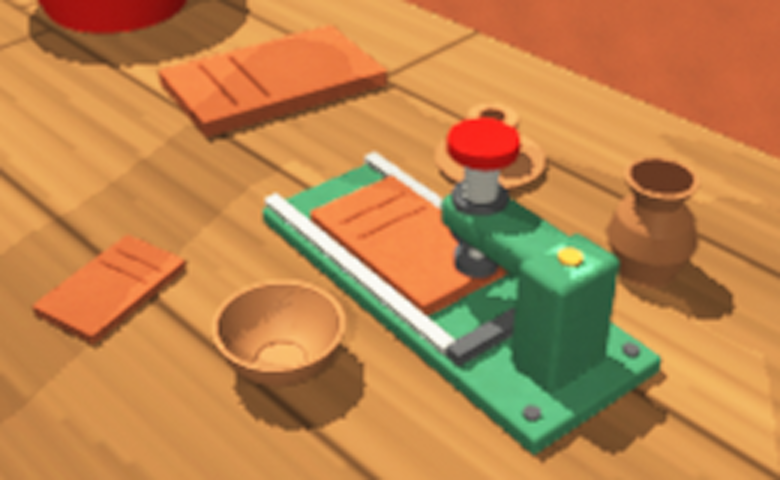

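View pics/top0c.png

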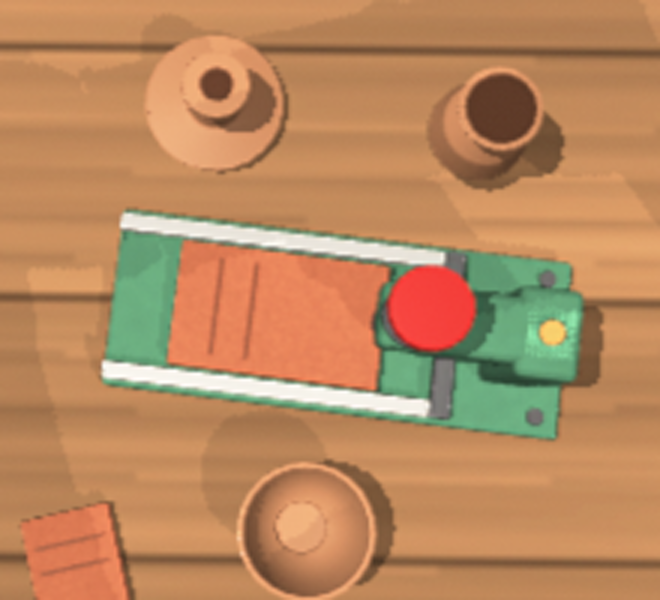

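Side view: the middle-sized plaque lies on the bed, drawn back from the dark stop (crop about 480,335), with the red head at crop (484,140). Top view: pushing goes image-right. The mouth corners are at crop (122,210) and (102,383), the head centre at (431,308), and the bowl, candlestick and vase stand clear beside the press.

```bash
cat > h.py <<'E'
import numpy as np,cv2
from scipy.optimize import least_squares
from bench import robot
def proj(p,X): 
    c=p["R"]@np.asarray(X).T+np.reshape(p["t"],(3,1)); q=p["mtx"]@c; return (q[:2]/q[2]).T
def loc(v,P): # x,y,yaw ; P local incl world z
    P=np.asarray(P,float);c,s=np.cos(v[2]),np.sin(v[2])
    return np.c_[v[0]+c*P[:,0]-s*P[:,1],v[1]+s*P[:,0]+c*P[:,1],P[:,2]]
E
python3 - <<'E'
from h import *
T=robot.capture("top");S=robot.capture("side")
ct=lambda a:np.array(a)/3+[200,80]; cs=lambda a:np.array(a)/3+[140,150]
def fit(LT,UT,LS,US,v0):
    f=lambda v:np.r_[proj(T,loc(v,LT))-ct(UT),proj(S,loc(v,LS))-cs(US)].ravel()
    r=least_squares(f,v0,loss="soft_l1");print(np.round(r.x,4),np.round(r.fun.reshape(-1,2),1).tolist());return r.x
st=fit([[-.235,.065,.016],[-.235,-.065,.016],[-.035,0,.164]],[[122,210],[102,383],[431,308]],
 [[-.235,-.065,.016],[-.035,0,.164]],[[265,214],[484,138]],[.55,-.15,-1.6])
pl=fit([[-.075,.045,.03],[-.075,-.045,.03],[.075,.045,.03],[.075,-.045,.03]],[[183,240],[168,362],[390,268],[378,391]],
 [[-.075,-.045,.03],[-.075,.045,.03],[.075,-.045,.03]],[[312,212],[388,178],[428,303]],[.55,-.05,-1.6])
d=np.array([np.cos(st[2]),np.sin(st[2])]);e=np.array([-d[1],d[0]])
print("gap",(st[:2]-pl[:2])@d-.075,"lat",(pl[:2]-st[:2])@e)
print("head",loc(st,[[-.035,0,.164]]),"trail",loc(st,[[(pl[:2]-st[:2])@d-.075,0,0]]))
E
```

```text
[ 0.5785 -0.0922 -1.6785] [[0.6, -0.6], [-0.1, 0.7], [1.3, -0.4], [-2.1, -1.8], [-0.4, -0.7]]
[ 0.5904  0.0214 -1.6815] [[0.0, -0.2], [-0.1, 0.8], [0.5, -1.1], [0.1, -0.4], [-1.4, -0.1], [1.1, -1.3], [-1.2, 1.1]]
gap 0.039166070973802355 lat -0.00037673856644749974
head [[ 0.58224274 -0.05736696  0.164     ]] trail [[0.59881118 0.09590621 0.        ]]
```

Request:
carry_out(steps=[[[0,0,0],[0.33,-0.29,0],135],[[0,0,0],[0.66,-0.57,0],135],[[0,0,0],[1,-0.86,0],135]])

```text
clock: 1.18
tool_pos: [0.3197, -0.4743, 0.4048]
ee_rot: [[0.915, 0.404, 0.0], [0.404, -0.915, -0.0], [0.0, 0.0, -1.0]]
wrist_force: [0.2, 0.4, -0.2]
width: 0.0402
gripper_force: 0.0
```

Request:
carry_out(steps=[[[0,0,0],[0.33,-0.29,0],135],[[0,0,0],[0.66,-0.57,0],135],[[0,0,0],[1,-0.86,0],135]])

```text
clock: 1.55
tool_pos: [0.3764, -0.3552, 0.4049]
ee_rot: [[0.915, 0.404, 0.0], [0.404, -0.915, -0.0], [0.0, 0.001, -1.0]]
wrist_force: [0.8, -0.2, -0.1]
width: 0.0403
gripper_force: 0.0
```

Request:
carry_out(steps=[[[0,0,0],[0.33,-0.29,0],135],[[0,0,0],[0.66,-0.57,0],135],[[0,0,0],[1,-0.86,0],135]])

```text
clock: 1.92
tool_pos: [0.4331, -0.2361, 0.405]
ee_rot: [[0.915, 0.404, 0.001], [0.404, -0.915, -0.0], [0.0, 0.001, -1.0]]
wrist_force: [1.0, -0.2, -0.1]
width: 0.0402
gripper_force: 0.0
```

Request:
carry_out(steps=[[[0,0,0],[0.33,-0.29,0],135],[[0,0,0],[0.66,-0.57,0],135],[[0,0,0],[1,-0.86,0],135]])

```text
clock: 2.3
tool_pos: [0.4899, -0.1171, 0.405]
ee_rot: [[0.915, 0.404, 0.001], [0.404, -0.915, -0.0], [0.0, 0.001, -1.0]]
wrist_force: [0.8, -0.7, 0.3]
width: 0.0402
gripper_force: 0.0
```

Request:
carry_out(steps=[[[0,0,0],[0.33,-0.29,0],135],[[0,0,0],[0.66,-0.57,0],135],[[0,0,0],[1,-0.86,0],135]])

```text
clock: 2.68
tool_pos: [0.5467, 0.0019, 0.405]
ee_rot: [[0.915, 0.404, 0.001], [0.404, -0.915, -0.0], [0.0, 0.0, -1.0]]
wrist_force: [0.7, -0.4, -0.2]
width: 0.04
gripper_force: 0.0
```

Request:
carry_out(steps=[[[0,0,-0.03],[0.25,-0.22,0],135],[[0,0,-0.07],[0.5,-0.44,0],135],[[0,0,-0.11],[0.75,-0.66,0],135],[[0,0,-0.15],[0.98,-0.87,0],135],[[0,0,-0.183],[0.98,-0.87,0],135]])

```text
clock: 3.3
tool_pos: [0.6009, 0.1227, 0.4046]
ee_rot: [[0.542, 0.84, -0.0], [0.84, -0.542, 0.002], [0.001, -0.001, -1.0]]
wrist_force: [-1.5, 0.4, -0.0]
width: 0.0404
gripper_force: 0.0
```

Request:
carry_out(steps=[[[0,0,-0.05],[0,0,0.2],135],[[0,0,-0.1],[0,0,0.5],135],[[0,0,-0.15],[0,0,0.8],135],[[0,0,-0.15],[0,0,1],135],[[0,0,-0.15],[0,0,1],135]])

```text
clock: 3.92
tool_pos: [0.6005, 0.1196, 0.3035]
ee_rot: [[0.112, 0.994, -0.002], [0.994, -0.112, -0.0], [-0.001, -0.002, -1.0]]
wrist_force: [-0.3, 0.1, -0.1]
width: 0.0402
gripper_force: 0.0
```

Request:
carry_out(steps=[[[0,0,0],[0.02,0,0.4],135],[[0,0,0],[0.02,0,0.75],135],[[0,0,0],[0.02,0,0.9],135],[[0,0,0],[0.02,0,0.9],135]])

```text
clock: 4.42
tool_pos: [0.6012, 0.122, 0.215]
ee_rot: [[0.11, 0.994, -0.0], [0.994, -0.11, 0.0], [0.0, -0.0, -1.0]]
wrist_force: [0.4, 0.4, 0.4]
width: 0.0402
gripper_force: 0.0
```

Run:
```python
from h import *
a=robot.capture("side")["image"][130:300,140:400,::-1];b=robot.capture("top")["image"][80:250,190:450,::-1]
cv2.imwrite("pics/pair1.png",np.vstack([cv2.resize(x,None,fx=1.75,fy=1.75,interpolation=2) for x in(a,b)]))
```

```text
(no output)
```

View pics/pair1.png

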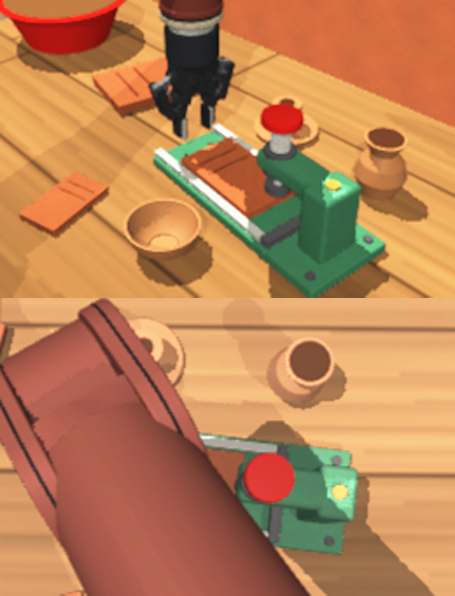

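Side view: the fingers (tips about 180,135 and 208,125) stand over the bed between the rails, behind the plaque. In the top view the arm hides that end. The pots are untouched.

Request:
carry_out(steps=[[[0,0,0],[0,0,0.12],135],[[0,0,0],[0,0,0.22],135],[[0,0,0],[0,0,0.23],135]])

```text
clock: 4.9
tool_pos: [0.6006, 0.1217, 0.1907]
ee_rot: [[0.109, 0.994, -0.002], [0.994, -0.109, -0.0], [-0.0, -0.002, -1.0]]
wrist_force: [-0.6, 0.7, -0.0]
width: 0.0402
gripper_force: 0.0
```

Request:
carry_out(steps=[[[0,0,0],[-0.05,0,0],135],[[0,0,0],[-0.1,0,0],135],[[0,0,0],[-0.15,0,0],135],[[0,0,0],[-0.2,0,0],135]])

```text
clock: 5.4
tool_pos: [0.5988, 0.1019, 0.192]
ee_rot: [[0.109, 0.994, 0.0], [0.994, -0.109, 0.001], [0.001, 0.0, -1.0]]
wrist_force: [0.1, 2.0, 0.3]
width: 0.0399
gripper_force: 0.9
```

Request:
carry_out(steps=[[[0,0,0],[-0.05,0,0],135],[[0,0,0],[-0.1,0,0],135],[[0,0,0],[-0.15,0,0],135],[[0,0,0],[-0.2,0,0],135],[[0,0,0],[-0.25,0,0],135]])

```text
clock: 6.02
tool_pos: [0.5961, 0.0769, 0.1918]
ee_rot: [[0.109, 0.994, 0.0], [0.994, -0.109, 0.0], [0.0, 0.0, -1.0]]
wrist_force: [0.9, 2.6, 1.1]
width: 0.04
gripper_force: 1.4
```

Request:
carry_out(steps=[[[0,0,0],[-0.02,0,0],135],[[0,0,0],[-0.04,0,0],135],[[0,0,0],[-0.05,0,0],135]])

```text
clock: 6.4
tool_pos: [0.5955, 0.0721, 0.1917]
ee_rot: [[0.109, 0.994, -0.0], [0.994, -0.109, 0.0], [0.0, -0.0, -1.0]]
wrist_force: [1.1, 2.9, 1.8]
width: 0.0403
gripper_force: 1.3
```

Request:
carry_out(steps=[[[0,0,0],[-0.015,0,0],135],[[0,0,0],[-0.03,0,0],135]])

```text
clock: 6.65
tool_pos: [0.5952, 0.0692, 0.1917]
ee_rot: [[0.109, 0.994, -0.0], [0.994, -0.109, 0.0], [0.0, -0.0, -1.0]]
wrist_force: [0.7, 1.5, 1.6]
width: 0.0403
gripper_force: 1.3
```

Request:
carry_out(steps=[[[0,0,0],[-0.01,0,0],135],[[0,0,0],[-0.02,0,0],135]])

```text
clock: 6.9
tool_pos: [0.5951, 0.0682, 0.1918]
ee_rot: [[0.108, 0.994, 0.001], [0.994, -0.108, 0.002], [0.002, 0.0, -1.0]]
wrist_force: [1.4, 8.0, -1.7]
width: 0.0401
gripper_force: 4.1
```

Request:
carry_out(steps=[[[0,0,0],[-0.01,0,0],135],[[0,0,0],[-0.01,0,0],135]])

```text
clock: 7.15
tool_pos: [0.595, 0.068, 0.1919]
ee_rot: [[0.107, 0.994, 0.001], [0.994, -0.107, 0.003], [0.003, 0.001, -1.0]]
wrist_force: [2.3, 8.7, -1.5]
width: 0.0405
gripper_force: 4.5
```

Request:
carry_out(steps=[[[0,0,0],[-0.015,0,0],135],[[0,0,0],[-0.015,0,0],135]])

```text
clock: 7.4
tool_pos: [0.5949, 0.0676, 0.1921]
ee_rot: [[0.107, 0.994, 0.002], [0.994, -0.107, 0.005], [0.005, 0.001, -1.0]]
wrist_force: [3.0, 12.6, -1.7]
width: 0.0408
gripper_force: 6.3
```

Request:
carry_out(steps=[[[0,0,0],[0.06,0,0],135],[[0,0,0],[0.15,0,0],135],[[0,0,0],[0.15,0,-0.3],135],[[0,0,0],[0.15,0,-0.65],135],[[0,0,0],[0.15,0,-1],135]])

```text
clock: 8.02
tool_pos: [0.5962, 0.0794, 0.2925]
ee_rot: [[0.109, 0.994, -0.001], [0.994, -0.109, -0.001], [-0.001, -0.001, -1.0]]
wrist_force: [-0.1, -0.3, -0.8]
width: 0.0398
gripper_force: 0.0
```

Request:
carry_out(steps=[[[0,0,0],[0,0,-0.4],255],[[0,0,0],[0,0,-0.7],255],[[0,0,0],[0,0,-0.7],255]])

```text
clock: 8.4
tool_pos: [0.5969, 0.0798, 0.3642]
ee_rot: [[0.109, 0.994, 0.004], [0.994, -0.109, -0.0], [0.0, 0.004, -1.0]]
wrist_force: [0.1, -0.1, -0.4]
width: 0.0
gripper_force: 0.0
```

Run:
```python
from h import *
a=robot.capture("side")["image"][160:270,200:380,::-1];b=robot.capture("top")["image"][130:240,220:400,::-1]
cv2.imwrite("pics/pair2.png",np.vstack([cv2.resize(x,None,fx=2.6,fy=2.6,interpolation=2) for x in(a,b)]))
```

```text
(no output)
```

View pics/pair2.png

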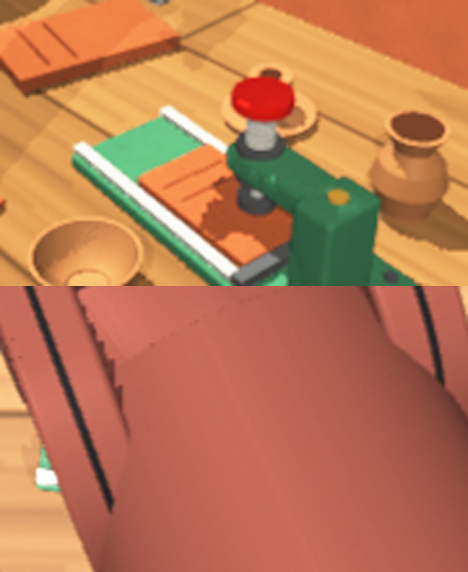

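The plaque now touches the dark stop (side crop about 265,262) and lies flat between the rails. The head (262,100) is up and the pots are unchanged. Next I go over the head.

Request:
carry_out(steps=[[[0,0,0],[-0.3,0,0],255],[[0,0,0],[-0.65,0,0],255],[[0,0,0],[-1,0,0],255]])

```text
clock: 8.88
tool_pos: [0.5849, -0.0209, 0.3601]
ee_rot: [[0.108, 0.994, -0.003], [0.994, -0.108, -0.0], [-0.0, -0.003, -1.0]]
wrist_force: [0.8, 0.4, 0.2]
width: 0.0003
gripper_force: 0.0
```

Request:
carry_out(steps=[[[0,0,0],[-0.2,0,0],255],[[0,0,0],[-0.37,0,0],255],[[0,0,0],[-0.37,0,0.1],255],[[0,0,0],[-0.37,0,0.2],255],[[0,0,0],[-0.37,0,0.2],255]])

```text
clock: 9.5
tool_pos: [0.5812, -0.0553, 0.3404]
ee_rot: [[0.107, 0.994, -0.002], [0.994, -0.107, 0.001], [0.001, -0.002, -1.0]]
wrist_force: [0.3, 0.6, -0.0]
width: 0.0001
gripper_force: 0.0
```

Run:
```python
from h import *
a=robot.capture("side")["image"][130:270,200:380,::-1]
cv2.imwrite("pics/s3.png",cv2.resize(a,None,fx=3,fy=3,interpolation=2))
```

```text
(no output)
```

View pics/s3.png

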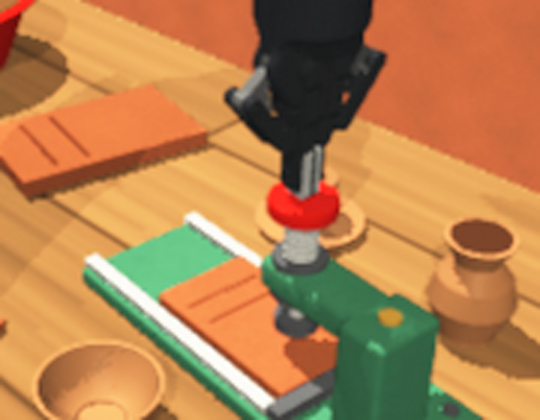

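The shut fingertips (crop about 305,190) stand just above the middle of the red head (303,203), so I press now.

Request:
carry_out(steps=[[[0,0,0],[0,0,0.05],255],[[0,0,0],[0,0,0.09],255],[[0,0,0],[0,0,0.13],255],[[0,0,0],[0,0,0.16],255],[[0,0,0],[0,0,0.19],255]])

```text
clock: 10.18
tool_pos: [0.5818, -0.056, 0.3232]
ee_rot: [[0.108, 0.994, 0.001], [0.994, -0.108, 0.0], [0.001, 0.001, -1.0]]
wrist_force: [-0.9, 2.5, 7.0]
width: 0.0002
gripper_force: 3.7
```

Request:
carry_out(steps=[[[0,0,0],[0,0,0.02],255],[[0,0,0],[0,0,0.03],255]])

```text
clock: 10.42
tool_pos: [0.5818, -0.056, 0.3204]
ee_rot: [[0.108, 0.994, 0.001], [0.994, -0.108, 0.0], [0.001, 0.001, -1.0]]
wrist_force: [-1.0, 2.8, 7.8]
width: 0.0001
gripper_force: 4.2
```

Request:
carry_out(steps=[[[0,0,0],[0,0,0.015],255],[[0,0,0],[0,0,0.025],255]])

```text
clock: 10.68
tool_pos: [0.5818, -0.0559, 0.3194]
ee_rot: [[0.108, 0.994, 0.002], [0.994, -0.108, -0.0], [0.0, 0.002, -1.0]]
wrist_force: [-7.1, 4.0, 26.1]
width: 0.0002
gripper_force: 12.7
```

Request:
carry_out(steps=[[[0,0,0],[0,0,0.01],255],[[0,0,0],[0,0,0.01],255]])

```text
clock: 10.92
tool_pos: [0.5818, -0.0558, 0.3194]
ee_rot: [[0.108, 0.994, 0.002], [0.994, -0.108, -0.001], [-0.0, 0.002, -1.0]]
wrist_force: [-8.5, 2.4, 28.6]
width: 0.0003
gripper_force: 14.0
```

On the hard stop: the force jumped from 8 to 27 N and the motion stalled at 0.3194, as expected. I hold for about a second.

Request:
carry_out(steps=[[[0,0,0],[0,0,0],255],[[0,0,0],[0,0,0],255],[[0,0,0],[0,0,0],255],[[0,0,0],[0,0,0],255],[[0,0,0],[0,0,0],255]])

```text
clock: 11.55
tool_pos: [0.5818, -0.0558, 0.3193]
ee_rot: [[0.108, 0.994, 0.002], [0.994, -0.108, -0.001], [-0.0, 0.002, -1.0]]
wrist_force: [-9.8, 2.1, 27.6]
width: -0.0003
gripper_force: 13.9
```

Request:
carry_out(steps=[[[0,0,0],[0,0,0],255],[[0,0,0],[0,0,0],255]])

```text
clock: 11.8
tool_pos: [0.5818, -0.0558, 0.3193]
ee_rot: [[0.108, 0.994, 0.002], [0.994, -0.108, -0.001], [-0.0, 0.002, -1.0]]
wrist_force: [-10.4, 3.0, 27.7]
width: 0.0
gripper_force: 13.9
```

Request:
carry_out(steps=[[[0,0,0],[0,0,-0.06],255],[[0,0,0],[0,0,-0.14],255],[[0,0,0],[0,0,-0.22],255],[[0,0,0],[0,0,-0.4],255],[[0,0,0],[0,0,-0.7],255]])

```text
clock: 12.42
tool_pos: [0.581, -0.0572, 0.3863]
ee_rot: [[0.109, 0.994, -0.003], [0.994, -0.109, -0.0], [-0.0, -0.003, -1.0]]
wrist_force: [0.2, -0.2, 0.0]
width: 0.0003
gripper_force: 0.0
```

Request:
carry_out(steps=[[[0,0,0],[0,-0.3,-0.2],255],[[0,0,0],[0.3,-0.6,-0.2],255],[[0,0,0],[0.6,-0.9,-0.2],255],[[0,0,0],[0.6,-0.9,-0.2],255]])

```text
clock: 12.92
tool_pos: [0.4971, 0.0153, 0.4072]
ee_rot: [[0.105, 0.994, 0.0], [0.994, -0.105, -0.001], [-0.001, 0.001, -1.0]]
wrist_force: [0.0, -1.2, -0.2]
width: 0.0001
gripper_force: 0.0
```

Run:
```python
from h import *
a=robot.capture("side")["image"][150:270,200:380,::-1];b=robot.capture("top")["image"][80:280,220:400,::-1]
cv2.imwrite("pics/s4.png",np.hstack([cv2.resize(x,(390,int(390*x.shape[0]/180)),interpolation=2)[:260] for x in(a,b)]) )
```

```text
(no output)
```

View pics/s4.png

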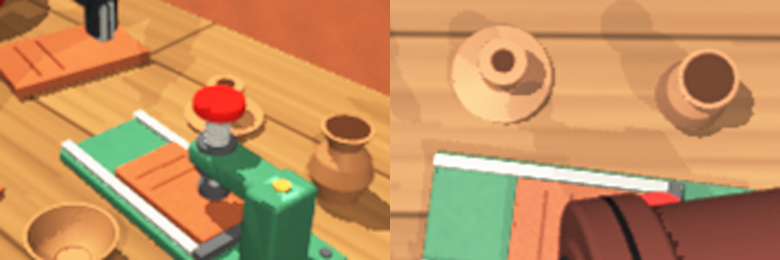

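The head is up again (218,103), the plaque lies flat against the stop (205,240), the pots are in place and the arm is clear.

```bash
python3 -c "
from bench import robot
print(robot.close_job())"
```

```text
the job is handed in; nothing more can be done
None
```

The plaque was pushed fully home against the back stop, the plunger was then pressed to its stop and held for about 1.2 s, it sprang back up, the pots stayed where they were, and the job is handed in (about 13 s on the clock; the verdict was not shown).

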